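# Flip the dish guard open and add a dish to the pile

### The job

Push the side lever of the dish stand so that its clear guard swings up and over and stays open by itself. Then lay the single dish from the bench flat and centred on top of the pile inside the stand: the pile's height differs each time, so feel for its top, and set the dish down without dropping it or pressing hard. Leave the guard open, and do not move the timer or the tape roll.

Things in the scene. Friction and masses are not known exactly. Their poses are not given: they have to be found in the camera images.
- holder: Dish stand, fixed to the bench: grey base plate 185 mm (x) by 136 mm (y), 13 mm high, with two 26 mm wide hinge ears, 136 mm apart and up to 94 mm high, near its far (+x) end. Origin: underside centre, below the pile; +x points from the pile to the hinge, z up. Closed, the guard covers the pile; nothing else stands round the pile.
- pile_axis (a point): Point on the vertical centre line of the pile, at bench height. The pile is two round 60 mm dishes on a column; it belongs to the stand and cannot be taken off. Its top lies somewhere between 62 and 98 mm above the bench: not reported, different in each run. It is sprung and gives 1 mm for each 2 N of push.
- guard (a joint): Angle of the guard (rad): 0 closed over the pile, 1.9 fully open against its stop, tipped back to the holder's +x. The guard is a clear hood 142 mm deep, 122 mm wide (top, two sides, front), roof 126 mm above the bench when closed, 0.2 kg, light hinge. It falls shut below about 1.1 rad and falls open by itself beyond about 1.2 rad.
- guard_hinge (a point): Middle of the hinge axis of the guard, 75 mm above the bench and 75 mm to +x of the pile axis; the axis runs along the holder's y.
- dish: The single loose round dish with cover on the bench, 60 mm diameter (62 over the rim), 14 mm high, 30 g, to be added to the pile. Origin: centre of its underside, z up. Take it by the rim.
- timer: Lab timer, a white flat box with buttons 87x86x19 mm, lying on the bench; leave alone. Origin: underside centre.
- tape: Roll of tape, a ring 104 mm across and 25 mm high lying flat on the bench; leave alone. Origin: underside centre.
- lever_grip (a point): Centre of the black, freely turning roller at the end of the guard's lever: 20 mm thick, 36 mm long along the holder's y. The lever is a thin rod on the guard's hinge shaft, 125 mm to the holder's -y side (beside the hood), 120 mm long; closed, it slants up and forward (69 mm to -x of the hinge axis, 98 mm above it). Pushing the roller to the holder's +x swings the guard up.
Mind the look-alikes: they are no part of the job. Leave any brown look-alike of the dish alone.

How it is judged (in metres and radians):
On the way:
1. the guard stands open by itself (beyond 1.5 rad), untouched by the robot (value of joint guard above 1.5 rad and contact force between each of the arm, the fingers and holder below 0.05 N), for 0.3 s.
At the end, for the whole second after the job is handed in: The guard stands open beyond 1.5 rad; the dish lies released, still, right way up (tilt under 0.08 rad) on top of the pile in the stand, its centre within 10 mm of the pile's axis (value of joint guard above 1.5 rad and horizontal distance between dish and pile_axis below 0.01 m and z of dish in the frame of holder between 0.055 and 0.105 m and angle between dish's own z axis and vertical below 0.08 rad and contact force between dish and holder above 0.05 N and contact force between the fingers and dish below 0.05 N and linear speed of dish below 0.02 m/s); the robot touches nothing.
It fails at once if the dish is dropped (falls free faster than 0.45 m/s, about 10 mm) (contact force between the fingers and dish below 0.01 N and linear speed of dish above 0.45 m/s).
It fails at once if the dish is pressed on the pile or stand with more than 15 N (contact force between dish and holder above 15 N).
It fails at once if the timer or the tape roll is moved more than 30 mm (distance of any of timer, tape from where it was at the start of the episode above 0.03 m).
It also fails if it takes over 54 s, if anything falls off the work surface, if the arm or the gripper's body presses on something with over 40 N, if the wrist force passes 120 N, or if a joint passes its speed limit or range.

### The arm

A 6-joint arm with a two-finger parallel gripper is mounted at the origin on a cart in front of the work surface, level with it; the furniture and walls round the work are solid. World frame = base frame: x ahead of the robot, y to its left, z up, the work surface at z = 0. Lengths are in m, angles in degrees, forces in N, time in s.
With the tool pointing down it reaches from about 0.375 to 0.9 m from the base axis. Payload 3.1 kg.
Tool frame: the origin (TCP) lies midway between the tips of the shut fingers; the grasp point (between the pads) lies 19 mm behind it; z points along the fingers, y is the line along which they close (so a half turn about z gives the same grasp; the last joint's range is limited). The gripper opens to 85 mm and grips with 20 to 120 N. Pads are 22 mm wide; open, the fingers measure 114 mm over their backs; the gripper's body (76 mm by 85 mm) begins 54 mm behind the grasp point. The pads swing forward as they close: fully open they stand 13 mm farther back than shut.
Start: joints at [56.637, 30.224, 82.088, -0, 67.689, -10.227], TCP at [0.246, 0.575, 0.231] pointing down, gripper open.
Joint ranges: [-176.69, 176.69], [-43.24, 126.21], [12.49, 139.97], [-82, 262], [0, 151.66], [-163.58, 163.58]. Speed limits (degrees/s): [159.86, 159.86, 180, 180, 180, 180].

### API

Orientations are given as [roll, pitch, yaw] about the fixed x, y, z axes, in that order (R = Rz(yaw) Ry(pitch) Rx(roll)).
In Python, from cell import manip gives the robot as it stands.
- The arm moves only by the shell command python3 -m handwheel 'ROWS' [FORCE]. ROWS is JSON, a list of rows, each a list of 3 entries, a list of its own where there are three numbers: the shift along the tool's x, y, z in cm, then the turn, a rotation vector about the tool's x, y, z in degrees, then the gripper's target within -1 to 1 (shut at 1, half-way at 0, fully open at -1). A call has 1 to 8 rows; each row shifts and turns the commanded pose from where the row before left it, along the tool's axes as they then stand; what a row does not reach is not made up. A row lasts 1/10 s, in which the tool goes at most 50 mm and 8.59 degrees, less where a joint would pass 70% of its speed; a pose out of reach is approached as far as the arm can. A call is refused whole if a number of a shift passes 5 or a number of a turn 8.59, either way. A call with a gripper value outside its range is refused whole. The fingers move at their own pace and stop on an object; FORCE is the grip in N (left out, the last holds). Time passes only in rows, so rows that do not move let the fingers close. It gives the time, the measured TCP pose, the force, the opening and the grip force at its end, in the units of the state.
- manip.read_state(): the state, without advancing time (a new reading comes with each control period).
- manip.capture(name): name is "scene" or "top" or "wrist"; returns the picture (400x640x3 uint8, blue, green, red); there is no depth.
- manip.camera_model(name): a dict with "K" (3x3 intrinsics, pixels), "k1" (the pictures are not rectified: a ray, as slopes to the right and down, at radius r is drawn at 1 + k1 r^2 times it, then the intrinsics apply), "xyz" and "orientation" of the camera in the world. Camera axes: x right, y down, z forward; pixel columns grow to the right and rows downward; lengths in m; the calibration is good to about 2 mm. A picture is of the moment at which its call begins: read the wrist's pose just before it. camera_model takes no time and is no camera call; for the wrist camera it gives the pose at the moment of the call.
- manip.close_job(): hands the job in; it is judged then, once.
The state is a dict: "t": time; "joints": joint angles; "qvel": joint speeds; "tau": joint torques, N m; "ee_pos": TCP position; "orientation": TCP orientation; "force": force on the tool from outside, world axes, zero at the start; "moment": the same for the moment, N m; "opening": finger opening in m; "grasp_force": force on a finger pad.
Only numpy, scipy, OpenCV 4.12 (cv2) and the standard library are available. Lean on these libraries where they do the work, as an engineer would, in place of code of your own. Each camera call takes 0.05 s, during which the arm holds its last target. There are 200 camera calls.

## Working session

There is one attempt and no reset: what is moved stays moved. The work goes in short steps, Python scripts to look and compute and a shell command to move; the robot and the scene stay as the last step left them, time stands still between calls to the robot, and variables do not carry over. Pictures are saved under pics/ and viewed, at most 10 in all, crops included, and the job is handed in when it is done.

```bash
mkdir -p pics; ls; python3 - <<'E'
from cell import manip
import cv2
for n in("scene","top"):
    im=manip.capture(n); cv2.imwrite(f"pics/{n}0.png",im); m=manip.camera_model(n); print(n,m)
print(manip.read_state())
E
```

```text
pics
scene {'K': array([[505.17270123,   0.        , 321.16161082],
       [  0.        , 505.17270123, 196.10017383],
       [  0.        ,   0.        ,   1.        ]]), 'k1': -0.13029147219675577, 'xyz': array([-0.76834384,  0.81506273,  1.09250905]), 'orientation': array([-123.00238324,    0.37451663, -120.04773678])}
top {'K': array([[481.94209473,   0.        , 314.80351294],
       [  0.        , 481.94209473, 200.96997506],
       [  0.        ,   0.        ,   1.        ]]), 'k1': 0.03384645358458186, 'xyz': array([0.41850059, 0.07405572, 1.62174967]), 'orientation': array([-175.45222498,   -0.42833792,  -89.80797022])}
{'t': 0.1, 'joints': array([ 5.66368971e+01,  3.02749273e+01,  8.21475068e+01,  2.14390901e-03,
        6.76899603e+01, -1.02293728e+01]), 'qvel': array([ 0.06160495, -0.14638219, -0.28479917,  0.0395762 ,  0.00913286,
        0.00995742]), 'tau': array([ 5.43980168e-04, -4.43300772e+01, -1.78585535e+01, -2.28783692e-04,
        3.88016153e-03,  1.37919361e-06]), 'ee_pos': array([0.24518151, 0.5742166 , 0.2304262 ]), 'orientation': array([-1.79889744e+02, -2.19103356e-02,  1.56865433e+02]), 'force': array([ 0.21504435, -0.47768525, -0.54574181]), 'moment': array([-4.10620475e-02, -1.26972921e-02,  7.87909400e-05]), 'grasp_force': 0.0, 'opening': 0.08533316262321247}
```

View pics/top0.png

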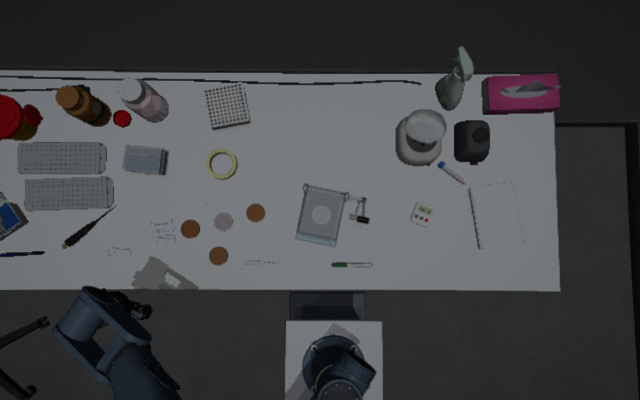

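View pics/scene0.png

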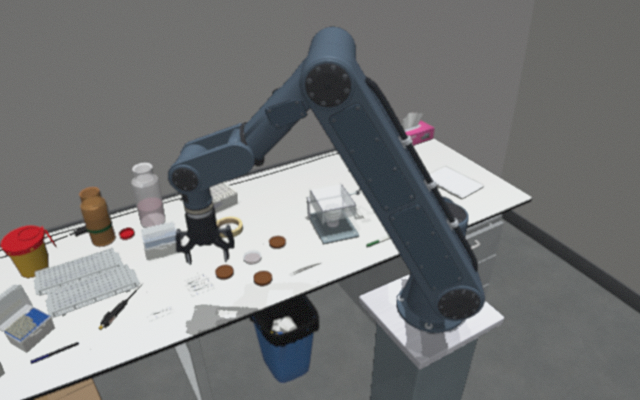

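The top view shows the stand at about (321,215), with its hinge ears at the top (+x away from the robot) and the lever roller at (363,220). The tape is at (222,164) and the timer at (422,214).

Dish candidates are the pale one at (223,221) and the brown look-alikes at (190,229), (256,212) and (218,256). The dish at (321,214) is the pile itself. I choose the pale one and check it in a crop.

```bash
cat > h.py <<'E'
import numpy as np, cv2
from cell import manip
from scipy.spatial.transform import Rotation as R
def ray(m,u,v):
    K=m["K"]; d=np.array([(u-K[0,2])/K[0,0],(v-K[1,2])/K[1,1]]); p=d.copy()
    for _ in range(20): p=d/(1+m["k1"]*(p@p))
    return R.from_euler("xyz",m["orientation"],degrees=True).as_matrix()@np.r_[p,1]
def at(m,u,v,z):
    r=ray(m,u,v); c=np.array(m["xyz"]); return c+r*(z-c[2])/r[2]
def pix(m,P):
    q=R.from_euler("xyz",m["orientation"],degrees=True).as_matrix().T@(np.array(P)-m["xyz"]); p=q[:2]/q[2]
    p=p*(1+m["k1"]*(p@p)); return m["K"][:2,:2]@p+m["K"][:2,2]
E
python3 - <<'E'
import cv2,numpy as np
t=cv2.imread("pics/top0.png")
a=cv2.resize(t[170:270,170:400],None,fx=3.4,fy=3.4,interpolation=cv2.INTER_CUBIC)
cv2.imwrite("pics/c1.png",a)
E
```

```text
(no output)
```

View pics/c1.png

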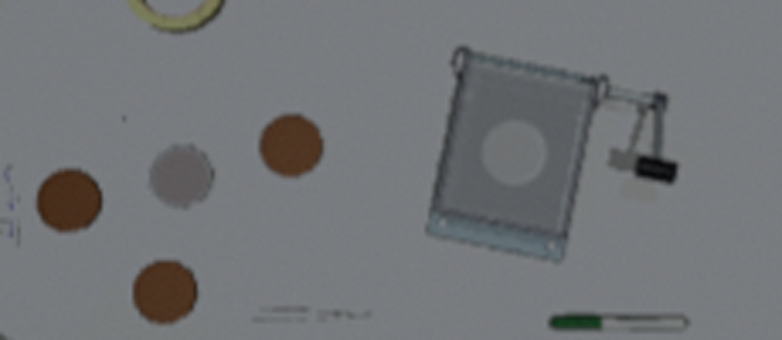

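The crop shows the pale grey dish at (223.2,221.5), the pile top at (321.2,215), the ears at (305.6,187.6) and (346.8,195.9), and the roller at (362.9,219.7). The stand is yawed slightly.

```bash
python3 - <<'E'
from h import *
m=manip.camera_model("top"); np.set_printoptions(precision=4,suppress=True)
e1=at(m,305.6,187.6,.09);e2=at(m,346.8,195.9,.09)
f1=at(m,295.9,239.1,.013);f2=at(m,335.3,246.8,.013)
pile=at(m,321.2,215,.08); rol=at(m,362.9,219.7,.173); d=at(m,223.2,221.5,.014)
print("ears",e1,e2,"front",f1,f2,"pile",pile,"roller",rol,"dish",d)
for a,b in((e1,e2),(f1,f2)): w=a-b; print("yaw",np.degrees(np.arctan2(-w[0],w[1])),np.linalg.norm(w))
yw=np.radians(np.degrees(np.arctan2(-(e1-e2)[0],(e1-e2)[1])))
c,s=np.cos(yw),np.sin(yw)
M=np.array([[c,-s],[s,c]])
print("roller in holder",M.T@(rol-pile)[:2], "expected 6,-125 mm; ears mid",M.T@((e1+e2)/2-pile)[:2])
print("tape",at(m,222,164,.02),"timer",at(m,422,214,.02))
for x in [(190,229),(256,212),(218,256)]: print(at(m,*x,.014))
E
```

```text
ears [0.5831 0.0926 0.09  ] [ 0.557  -0.0391  0.09  ] front [0.419  0.1249 0.013 ] [ 0.394  -0.0062  0.013 ] pile [0.4962 0.0423 0.08  ] roller [ 0.4778 -0.0812  0.173 ] dish [0.4767 0.3669 0.014 ]
yaw -11.213134373550469 0.13419647224915765
yaw -10.822534959334222 0.1334512487117697
roller in holder [ 0.006  -0.1247] expected 6,-125 mm; ears mid [ 0.0755 -0.0009]
tape [0.6688 0.3733 0.02  ] timer [ 0.5039 -0.2943  0.02  ]
[0.4515 0.4761 0.014 ]
[0.5087 0.2585 0.014 ]
[0.3627 0.3819 0.014 ]
```

```bash
python3 -m handwheel '[[[0,0,0],[0,0,-6.05],1],[[0,0,0],[0,0,-6.05],1],[[-2.9,-4,-0.4],[0,0,0],1],[[-2.9,-4,-0.4],[0,0,0],1],[[-2.9,-4,-0.4],[0,0,0],1],[[-2.9,-4,-0.4],[0,0,0],1],[[-2.9,-4,-0.4],[0,0,0],1],[[-2.9,-4,-0.4],[0,0,0],1]]' 40
cat >> h.py <<'E'
pile=np.array([.4962,.0423,0]); dish=np.array([.4767,.3669,0]); hx=np.array([.9816,-.1908,0]); hy=np.array([.1908,.9816,0])
def go(*P):
    s=manip.read_state(); p=np.array(s["ee_pos"]); Rm=R.from_euler("xyz",s["orientation"],degrees=True)
    print("t",s["t"],"pos",p,"rpy",s["orientation"],"F",s["force"],"open",s["opening"])
    for P in P: print("to",np.round(P,4),"shift cm",np.round(100*Rm.inv().apply(np.array(P)-p),2)); p=np.array(P)
E
python3 - <<'E'
from h import *
np.set_printoptions(precision=4,suppress=True)
H=pile+.075*hx-.125*hy+[0,0,.075]
def rol(th): a=np.radians(125.2)-th; return H+.12*(np.cos(a)*hx+np.sin(a)*np.array([0,0,1]))
r0=rol(0); print(r0)
P=[r0-.06*hx+[0,0,.08],r0-.06*hx-[0,0,.008]]+[rol(t)-.021*hx-[0,0,.008] for t in np.arange(0,1.45,.2)]
go(*P)
E
```

```text
t: 0.9
ee_pos: [0.3706, 0.304, 0.2553]
orientation: [-180.0, -0.0, 169.0]
force: [1.4, -0.2, 0.1]
opening: -0.0004
grasp_force: 0.0
[ 0.4781 -0.0815  0.1731]
t 0.9 pos [0.3706 0.304  0.2553] rpy [-179.983    -0.0149  168.994 ] F [ 1.3619 -0.2067  0.1253] open -0.00038032934475095304
to [ 0.4192 -0.0701  0.2531] shift cm [-11.91 -35.79   0.23]
to [ 0.4192 -0.0701  0.1651] shift cm [-0.   0.   8.8]
to [ 0.4575 -0.0775  0.1651] shift cm [-3.9  0.  -0. ]
to [ 0.4779 -0.0815  0.1768] shift cm [-2.09 -0.   -1.18]
to [ 0.5003 -0.0858  0.1843] shift cm [-2.28  0.   -0.74]
to [ 0.5237 -0.0904  0.187 ] shift cm [-2.38  0.   -0.27]
to [ 0.5471 -0.0949  0.1849] shift cm [-2.39  0.    0.2 ]
to [ 0.5697 -0.0993  0.1782] shift cm [-2.3   0.    0.67]
to [ 0.5905 -0.1034  0.167 ] shift cm [-2.12  0.    1.12]
to [ 0.6087 -0.1069  0.1518] shift cm [-1.85  0.    1.52]
```

```bash
python3 -m handwheel '[[[-1.5,-4.5,0],[0,0,0],1],[[-1.5,-4.5,0],[0,0,0],1],[[-1.5,-4.5,0],[0,0,0],1],[[-1.5,-4.5,0],[0,0,0],1],[[-1.5,-4.5,0],[0,0,0],1],[[-1.5,-4.5,0],[0,0,0],1],[[-1.5,-4.5,0],[0,0,0],1],[[-1.4,-4.3,0],[0,0,0],1]]'
python3 -m handwheel '[[[0,0,3],[0,0,0],1],[[0,0,3],[0,0,0],1],[[0,0,2.8],[0,0,0],1],[[-1.5,0,0],[0,0,0],1],[[-1.4,0,0],[0,0,0],1],[[-1,0,0],[0,0,0],1]]'
```

```text
t: 1.7
ee_pos: [0.4184, -0.0703, 0.2553]
orientation: [180.0, 0.0, 168.9]
force: [1.2, -0.4, -0.6]
opening: -0.0003
grasp_force: 0.0
t: 2.3
ee_pos: [0.4575, -0.076, 0.1669]
orientation: [180.0, -0.1, 169.0]
force: [-5.8, 1.0, 1.8]
opening: 0.0001
grasp_force: 1.9
```

Contact with the roller (5.8 N toward -x). Next I push it along its arc.

```bash
python3 -m handwheel '[[[-1,0,-0.6],[0,0,0],1],[[-1,0,-0.6],[0,0,0],1],[[-1.1,0,-0.4],[0,0,0],1],[[-1.1,0,-0.4],[0,0,0],1],[[-1.2,0,-0.1],[0,0,0],1],[[-1.2,0,-0.1],[0,0,0],1],[[-1.2,0,0.1],[0,0,0],1],[[-1.2,0,0.1],[0,0,0],1]]'
python3 -m handwheel '[[[-1.2,0,0.3],[0,0,0],1],[[-1.2,0,0.3],[0,0,0],1],[[-1.1,0,0.5],[0,0,0],1],[[-1.1,0,0.5],[0,0,0],1],[[-1,0,0.6],[0,0,0],1],[[0,0,0],[0,0,0],1]]'
python3 - <<'E'
from h import *
cv2.imwrite("pics/top1.png",cv2.resize(manip.capture("top")[150:270,250:450],None,fx=4,fy=4))
E
```

```text
t: 3.1
ee_pos: [0.5464, -0.0932, 0.1872]
orientation: [180.0, 0.0, 169.0]
force: [-0.1, -0.4, -0.2]
opening: -0.0001
grasp_force: 0.4
t: 3.7
ee_pos: [0.6014, -0.1039, 0.1642]
orientation: [180.0, -0.0, 169.0]
force: [0.6, -0.7, -0.2]
opening: 0.0
grasp_force: 0.0
```

View pics/top1.png

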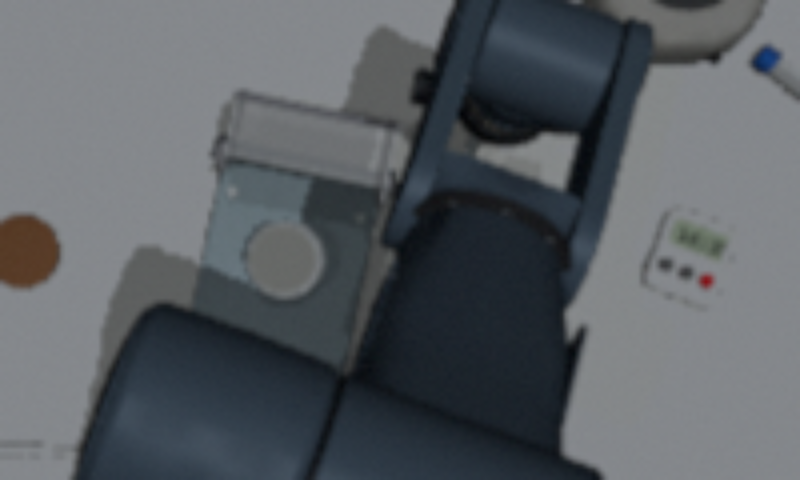

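The guard is tipped back open, and the pile top shows at crop (285,260), which is the same (321,215) as before. I back off and go to the dish.

```bash
python3 -m handwheel '[[[3,0,-1],[0,0,0],1],[[4,0,-2.5],[0,0,0],1],[[4,0,-2.5],[0,0,0],1],[[4,0,-2],[0,0,0],1],[[3,0,0],[0,0,0],1]]'
python3 -m handwheel '[[[0,4.8,0],[0,0,0],-1],[[0,4.8,0],[0,0,0],-1],[[0,4.8,0],[0,0,0],-1],[[0,4.8,0],[0,0,0],-1],[[0,4.8,0],[0,0,0],-1],[[0,4.8,0],[0,0,0],-1],[[0,4.8,0],[0,0,0],-1],[[0,4.8,0],[0,0,0],-1]]'
python3 - <<'E'
from h import *
go(dish+[0,0,.12],dish+[0,0,-.002])
E
```

```text
t: 4.25
ee_pos: [0.4221, -0.0688, 0.2476]
orientation: [-179.9, 0.2, 169.0]
force: [0.1, -0.5, 0.4]
opening: -0.0001
grasp_force: 0.0
t: 5.05
ee_pos: [0.4965, 0.3096, 0.2457]
orientation: [180.0, 0.0, 169.0]
force: [0.4, -0.3, 1.1]
opening: 0.086
grasp_force: 0.0
t 5.05 pos [0.49654467 0.30961413 0.24569109] rpy [1.79999277e+02 1.19887317e-02 1.68988610e+02] F [ 0.44571478 -0.25892478  1.08791307] open 0.0859800474271429
to [0.4767 0.3669 0.12  ] shift cm [ 3.04  5.24 12.57]
to [ 0.4767  0.3669 -0.002 ] shift cm [ 0.  -0.  12.2]
```

```bash
python3 -m handwheel '[[[0.8,1.3,3],[0,0,0],-1],[[0.8,1.3,3],[0,0,0],-1],[[0.8,1.3,3],[0,0,0],-1],[[0.6,1.3,3],[0,0,0],-1],[[0,0,0.6],[0,0,0],-1],[[0,0,0],[0,0,0],-1]]'
python3 - <<'E'
from h import *
np.set_printoptions(precision=4,suppress=True)
m=manip.camera_model("wrist"); w=manip.capture("wrist")
go(); print("pred dish px",pix(m,dish+[0,0,.014]), m["xyz"])
t=manip.capture("top")[150:270,250:450]
im=np.zeros((400+270,800,3),np.uint8)
cv2.imwrite("pics/w1.png",np.hstack([w,np.vstack([cv2.resize(t,(160,96)),np.zeros((304,160,3),np.uint8)])]))
E
```

```text
t: 5.65
ee_pos: [0.4767, 0.3639, 0.1186]
orientation: [-179.9, -0.1, 169.0]
force: [0.6, 0.1, 0.4]
opening: 0.0854
grasp_force: 0.0
t 5.7 pos [0.4779 0.3641 0.1199] rpy [-179.9967    0.0221  168.9674] F [-0.4822 -0.0065  0.1192] open 0.08547025799797381
pred dish px [322.5462 202.9701] [0.413  0.3756 0.2599]
```

View pics/w1.png

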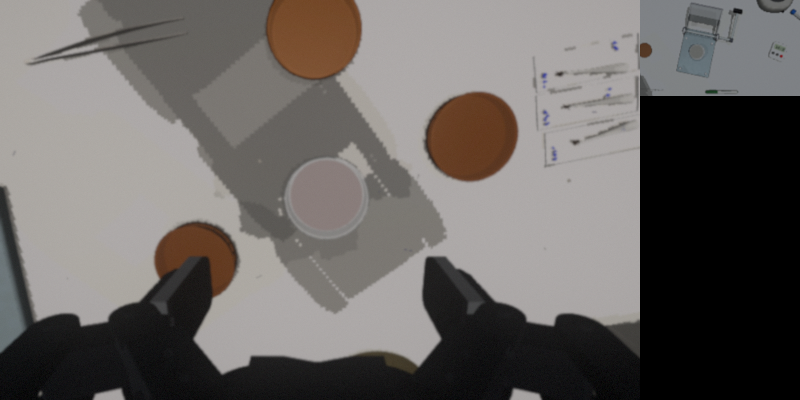

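The pale pinkish dish is centred at about (326.5,197) in the wrist view, with brown ones around it. The inset shows the guard open and the stand clear. I refine the dish position and also the pile centre.

```bash
python3 - <<'E'
from h import *
np.set_printoptions(precision=4,suppress=True)
m=manip.camera_model("wrist"); d=at(m,326.5,197,.012); print(d)
d=(d+dish)/2 if np.linalg.norm((d-dish)[:2])<.003 else d
print(d); d[2]=-.002; go(d)
E
```

```text
[0.4763 0.371  0.012 ]
[0.4763 0.371  0.012 ]
t 5.75 pos [0.4786 0.3642 0.1207] rpy [179.9353   0.1078 168.9372] F [-0.2783  0.3708  0.5931] open 0.08553622698985977
to [ 0.4763  0.371  -0.002 ] shift cm [ 0.38  0.6  12.27]
```

```bash
python3 -m handwheel '[[[0.2,0.5,3],[0,0,0],-1],[[0,0,3],[0,0,0],-1],[[0,0,2.5],[0,0,0],-1],[[0,0,1.5],[0,0,0],-1],[[0,0,1.2],[0,0,0],-1],[[0,0,0.8],[0,0,0],-1],[[0,0,0],[0,0,0],-1]]' 20
python3 -m handwheel '[[[0,0,0],[0,0,0],0],[[0,0,0],[0,0,0],0.5],[[0,0,0],[0,0,0],1],[[0,0,0],[0,0,0],1],[[0,0,0],[0,0,0],1],[[0,0,0],[0,0,0],1],[[0,0,0],[0,0,0],1]]' 20
```

```text
t: 6.45
ee_pos: [0.4767, 0.3695, -0.0009]
orientation: [-180.0, -0.0, 168.9]
force: [1.1, 0.2, 0.3]
opening: 0.0853
grasp_force: 0.0
t: 7.15
ee_pos: [0.4772, 0.3702, 0.0005]
orientation: [179.9, 0.1, 169.0]
force: [-0.3, 0.0, 5.6]
opening: 0.0582
grasp_force: 21.4
```

```bash
python3 -m handwheel '[[[0,0,-0.5],[0,0,0],1],[[0,0,-2],[0,0,0],1],[[0,0,-4],[0,0,0],1],[[0,0,-4],[0,0,0],1],[[0,0,-4],[0,0,0],1],[[0,0,-2],[0,0,0],1],[[0,0,0],[0,0,0],1]]'
python3 - <<'E'
from h import *
np.set_printoptions(precision=4,suppress=True)
go(); m=manip.camera_model("wrist"); w=manip.capture("wrist"); p=manip.read_state()["ee_pos"]
print("px of TCP",pix(m,p+[0,0,.005]))
cv2.imwrite("pics/w2.png",w)
go(np.r_[pile[:2],.17])
E
```

```text
t: 7.85
ee_pos: [0.4785, 0.3708, 0.1681]
orientation: [179.7, 0.4, 169.0]
force: [1.1, -0.9, -0.6]
opening: 0.0579
grasp_force: 21.8
t 7.85 pos [0.4785 0.3708 0.1681] rpy [179.7267   0.3539 168.98  ] F [ 1.1377 -0.936  -0.6203] open 0.05787699938569785
px of TCP [316.6081 265.2987]
t 7.9 pos [0.4771 0.3701 0.1658] rpy [179.8867   0.148  168.9734] F [-0.3315  0.0215 -0.3852] open 0.05830341964048085
to [0.4962 0.0423 0.17  ] shift cm [ -8.14 -31.81  -0.47]
```

View pics/w2.png

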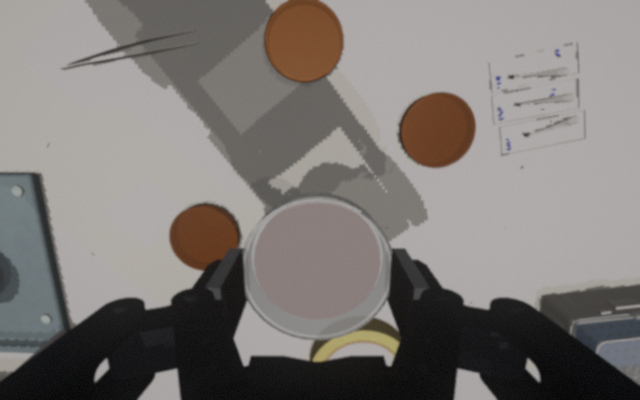

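The dish is held level and centred in the fingers, at about (317.5,266.5) against a predicted (316.6,265).

```bash
python3 -m handwheel '[[[-0.5,-2,0],[0,0,0],1],[[-1.2,-4.6,0],[0,0,0],1],[[-1.2,-4.6,0],[0,0,0],1],[[-1.2,-4.6,0],[0,0,0],1],[[-1.2,-4.6,0],[0,0,0],1],[[-1.2,-4.6,0],[0,0,0],1],[[-1.2,-4.6,0],[0,0,0],1],[[-0.5,-2.2,0],[0,0,0],1]]'
python3 -m handwheel '[[[0,0,0],[0,0,0],1],[[0,0,0],[0,0,0],1],[[0,0,0],[0,0,0],1]]'
python3 - <<'E'
from h import *
go(np.r_[(pile+.001*hx)[:2],.11])
E
```

```text
t: 8.7
ee_pos: [0.4951, 0.0386, 0.1624]
orientation: [-179.9, -0.2, 168.8]
force: [-0.2, 1.0, -0.1]
opening: 0.0579
grasp_force: 21.8
t: 9.0
ee_pos: [0.4952, 0.043, 0.1634]
orientation: [180.0, -0.1, 169.0]
force: [-0.6, 0.1, 0.4]
opening: 0.0583
grasp_force: 21.8
t 9.0 pos [0.49524155 0.0429709  0.16339644] rpy [ 1.79988922e+02 -1.40281489e-01  1.69019300e+02] F [-0.56665304  0.11290407  0.38699353] open 0.058254270683028825
to [0.4972 0.0421 0.11  ] shift cm [-0.22 -0.05  5.34]
```

```bash
python3 -m handwheel '[[[-0.2,0,1.5],[0,0,0],1],[[0,0,2],[0,0,0],1],[[0,0,1],[0,0,0],1],[[0,0,0.5],[0,0,0],1],[[0,0,0],[0,0,0],1],[[0,0,0],[0,0,0],1]]'
python3 -m handwheel '[[[0,0,0.15],[0,0,0],1],[[0,0,0.15],[0,0,0],1],[[0,0,0.1],[0,0,0],1],[[0,0,0],[0,0,0],1]]'
python3 -m handwheel '[[[0,0,0.15],[0,0,0],1],[[0,0,0.15],[0,0,0],1],[[0,0,0],[0,0,0],1],[[0,0,0],[0,0,0],1]]'
```

```text
t: 9.6
ee_pos: [0.4984, 0.0418, 0.1146]
orientation: [180.0, 0.0, 169.0]
force: [0.6, -0.1, 0.2]
opening: 0.058
grasp_force: 21.8
t: 10.0
ee_pos: [0.4981, 0.0414, 0.1104]
orientation: [180.0, 0.0, 169.0]
force: [0.2, 0.9, 0.3]
opening: 0.058
grasp_force: 21.8
t: 10.4
ee_pos: [0.4981, 0.0415, 0.1072]
orientation: [-180.0, -0.0, 169.0]
force: [-0.1, -0.0, -0.5]
opening: 0.0578
grasp_force: 21.8
```

```bash
python3 -m handwheel '[[[0,0,0.15],[0,0,0],1],[[0,0,0.15],[0,0,0],1],[[0,0,0.1],[0,0,0],1],[[0,0,0],[0,0,0],1],[[0,0,0],[0,0,0],1]]'
```

```text
t: 10.9
ee_pos: [0.4981, 0.0415, 0.1033]
orientation: [-180.0, -0.0, 169.0]
force: [0.2, -0.5, -0.1]
opening: 0.0583
grasp_force: 21.8
```

```bash
python3 -m handwheel '[[[0,0,0.15],[0,0,0],1],[[0,0,0.15],[0,0,0],1],[[0,0,0.1],[0,0,0],1],[[0,0,0],[0,0,0],1],[[0,0,0],[0,0,0],1]]'
```

```text
t: 11.4
ee_pos: [0.4981, 0.0415, 0.0993]
orientation: [-180.0, -0.0, 169.0]
force: [0.4, 0.6, -0.1]
opening: 0.058
grasp_force: 21.8
```

```bash
python3 -m handwheel '[[[0,0,0.15],[0,0,0],1],[[0,0,0.15],[0,0,0],1],[[0,0,0.1],[0,0,0],1],[[0,0,0],[0,0,0],1],[[0,0,0],[0,0,0],1]]'
```

```text
t: 11.9
ee_pos: [0.4982, 0.0415, 0.0953]
orientation: [-180.0, 0.0, 169.0]
force: [0.3, 0.0, 0.6]
opening: 0.058
grasp_force: 21.8
```

```bash
python3 -m handwheel '[[[0,0,0.15],[0,0,0],1],[[0,0,0.15],[0,0,0],1],[[0,0,0.1],[0,0,0],1],[[0,0,0],[0,0,0],1],[[0,0,0],[0,0,0],1]]'
```

```text
t: 12.4
ee_pos: [0.4981, 0.0415, 0.0913]
orientation: [-180.0, -0.0, 169.0]
force: [-0.2, -0.1, -0.8]
opening: 0.058
grasp_force: 21.8
```

```bash
python3 -m handwheel '[[[0,0,0.15],[0,0,0],1],[[0,0,0.15],[0,0,0],1],[[0,0,0.1],[0,0,0],1],[[0,0,0],[0,0,0],1],[[0,0,0],[0,0,0],1]]'
```

```text
t: 12.9
ee_pos: [0.4981, 0.0415, 0.0873]
orientation: [-180.0, -0.0, 169.0]
force: [-0.4, 0.3, -0.5]
opening: 0.0583
grasp_force: 21.8
```

```bash
python3 -m handwheel '[[[0,0,0.15],[0,0,0],1],[[0,0,0.15],[0,0,0],1],[[0,0,0.1],[0,0,0],1],[[0,0,0],[0,0,0],1],[[0,0,0],[0,0,0],1]]'
```

```text
t: 13.4
ee_pos: [0.4981, 0.0415, 0.0833]
orientation: [-180.0, -0.0, 169.0]
force: [0.5, 0.1, -1.0]
opening: 0.0581
grasp_force: 21.8
```

```bash
python3 -m handwheel '[[[0,0,0.15],[0,0,0],1],[[0,0,0.15],[0,0,0],1],[[0,0,0.1],[0,0,0],1],[[0,0,0],[0,0,0],1],[[0,0,0],[0,0,0],1]]'
```

```text
t: 13.9
ee_pos: [0.4982, 0.0415, 0.0794]
orientation: [180.0, 0.0, 169.0]
force: [0.0, -0.3, 2.0]
opening: 0.0582
grasp_force: 22.0
```

```bash
python3 -m handwheel '[[[0,0,0.1],[0,0,0],1],[[0,0,0],[0,0,0],1],[[0,0,0],[0,0,0],1]]'
```

```text
t: 14.2
ee_pos: [0.4983, 0.0415, 0.0785]
orientation: [180.0, 0.0, 169.0]
force: [-1.0, -0.3, 3.2]
opening: 0.0583
grasp_force: 22.1
```

Contact confirmed: 3.2 N, rising about 2 N/mm. I release gently and then retreat.

```bash
python3 -m handwheel '[[[0,0,0],[0,0,0],-0.4],[[0,0,0],[0,0,0],-0.5],[[0,0,0],[0,0,0],-0.6],[[0,0,0],[0,0,0],-0.8],[[0,0,0],[0,0,0],-1],[[0,0,0],[0,0,0],-1],[[0,0,0],[0,0,0],-1]]'
python3 -m handwheel '[[[0,0,-0.5],[0,0,0],-1],[[0,0,-1],[0,0,0],-1],[[0,0,-2],[0,0,0],-1],[[0,0,-3],[0,0,0],-1],[[0,0,-3],[0,0,0],-1],[[3,0,-3],[0,0,0],-1],[[3,0,0],[0,0,0],-1],[[0,0,0],[0,0,0],-1]]'
python3 - <<'E'
from h import *
go(); w=manip.capture("wrist"); m=manip.camera_model("wrist"); print([pix(m,pile+[0,0,z]) for z in(.078,.092)])
t=manip.capture("top")[150:270,250:400]; t=cv2.resize(t,(800-640,128))
cv2.imwrite("pics/w3.png",np.hstack([w,np.vstack([t,np.zeros((272,160,3),np.uint8)])]))
E
```

```text
t: 14.9
ee_pos: [0.4981, 0.0415, 0.0783]
orientation: [-180.0, -0.0, 169.0]
force: [-0.6, 0.4, 0.3]
opening: 0.0855
grasp_force: 0.0
t: 15.7
ee_pos: [0.4347, 0.0541, 0.2046]
orientation: [-180.0, -0.2, 169.0]
force: [-0.3, -0.3, -1.6]
opening: 0.0854
grasp_force: 0.0
t 15.7 pos [0.43469338 0.05407241 0.20457025] rpy [-1.79994860e+02 -1.66680001e-01  1.69014143e+02] F [-0.27014796 -0.31933955 -1.5856975 ] open 0.08539267122391825
[array([318.26503247, 266.9499006 ]), array([318.32773721, 274.60247287])]
```

View pics/w3.png

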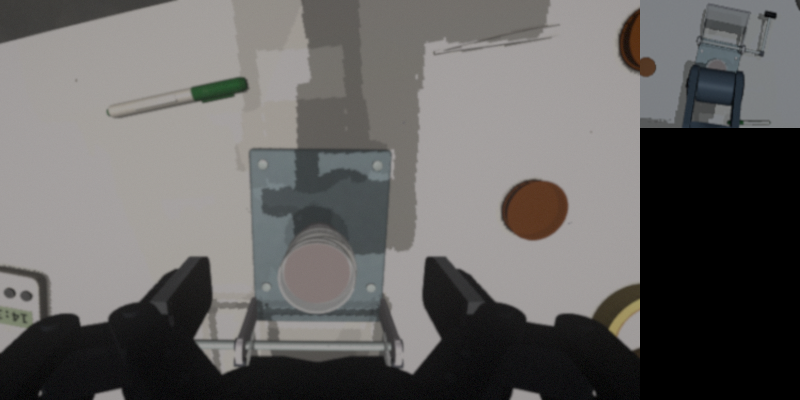

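The dish lies flat on the pile, centred at about (317,276) against an expected (318,275). The guard is open and the gripper is clear.

```bash
python3 -m handwheel '[[[0,0,0],[0,0,0],-1],[[0,0,0],[0,0,0],-1],[[0,0,0],[0,0,0],-1],[[0,0,0],[0,0,0],-1]]'; python3 -c "
from cell import manip; print(manip.close_job())"
```

```text
t: 16.2
ee_pos: [0.4396, 0.0529, 0.203]
orientation: [-180.0, -0.0, 169.0]
force: [0.5, 0.6, 0.3]
opening: 0.0854
grasp_force: 0.0
the job is handed in; nothing more can be done
None
```

I handed the job in at about 16 s: the guard stands open by itself, and the dish lies flat and centred on the pile, set down with about 3 N. I kept clear of the timer and tape roll; the hand-in returned no verdict.

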